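# Tap the finger rest into its foot and set it on the work mat

### The arm

A 7-joint arm with a two-finger parallel gripper is mounted at the origin on the work surface. World frame = base frame: x ahead of the robot, y to its left, z up, the work surface at z = 0. Lengths are in m, angles in degrees, forces in N, time in s.
With the tool pointing down it reaches from about 0.425 to 0.875 m from the base axis. Payload 4.7 kg.
Tool frame: the origin (TCP) lies midway between the tips of the shut fingers; the grasp point (between the pads) lies 19 mm behind it; z points along the fingers, x is the direction in which the jaws open and shut, and the axes are right-handed (so a half turn about z gives the same grasp; the last joint's range is limited). The gripper opens to 87 mm and grips with 3 to 60 N. Pads are 19 mm wide; open, the fingers measure 117 mm over their backs; the gripper's body (75 mm by 190 mm) begins 51 mm behind the grasp point.
Start: joints at [67.5, 18.392, -4.016, 83.108, 1.295, 78.541, -3.26], TCP at [0.257, -0.597, 0.223] pointing down, gripper open.
Joint ranges: [-163.93, 163.93], [-17.29, 119.83], [-79.2, 71.16], [3.27, 140.29], [-89.18, 269.18], [5.43, 117.66], [-154.24, 154.24]. Speed limits (degrees/s): [147.25, 147.25, 180, 180, 180, 180, 180].

### API

Orientations are given as [roll, pitch, yaw] about the fixed x, y, z axes, in that order (R = Rz(yaw) Ry(pitch) Rx(roll)).
In Python, from cell import env gives the robot as it stands.
- The arm moves only by the tool carry_out, never from a script. Its argument "plan" is a list of rows, each an object with "grip": the closure, from 0 (fully open) to 1 (shut); "dp": the shift along the tool's x, y, z in m, a list of three; "rotation": the turn, a rotation vector about the tool's x, y, z in degrees, a list of three. In form: [{"grip": grip, "dp": [dx, dy, dz], "rotation": [wx, wy, wz]}, ...]. A call has 1 to 8 rows; each row shifts and turns the pose as measured when the row begins, along the tool's axes as they then stand; what a row does not reach is not made up. A row lasts 1/12 s, in which the tool goes at most 41.7 mm and 7.16 degrees, less where a joint would pass 70% of its speed; a pose out of reach is approached as far as the arm can. A call is refused whole if a number of a shift passes 0.0417 or a number of a turn 7.16, either way. A call with a gripper value outside its range is refused whole. The fingers move at their own pace and stop on an object; "force" is the grip in N (left out, the last holds). Time passes only in rows, so rows that do not move let the fingers close. It gives the time, the measured TCP pose, the force and the opening at its end, in the units of the state.
- env.get_obs(): the state, without advancing time (a new reading comes with each control period).
- env.read_camera(name): name is "scene" or "top" or "wrist"; returns the picture (420x560x3 uint8, red, green, blue); there is no depth.
- env.camera_params(name): a dict with "fx", "fy", "cx", "cy" (pixels), "R" (3x3) and "t" (3): a world point X has camera coordinates R X + t. Camera axes: x right, y down, z forward; pixel columns grow to the right and rows downward; lengths in m; the calibration is good to about 2 mm. The wrist camera is an equidistant fisheye: a pixel r from the principal point sees the ray r / f radians off the axis. A picture is of the moment at which its call begins: read the wrist's pose just before it. camera_params takes no time and is no camera call; for the wrist camera it gives the pose at the moment of the call.
- env.sign_off(): hands the job in, once; it reports no verdict.
The state is a dict: "time_s": time; "qpos": joint angles; "joint_velocities": joint speeds; "effort": joint torques, N m; "tool_pos": TCP position; "tool_rot": TCP orientation; "force": force on the tool from outside, world axes, zero at the start; "wrist_torque": the same for the moment, N m; "grip_width": finger opening in m.
Only numpy, scipy, OpenCV 4.12 (cv2) and the standard library are available. Lean on these libraries where they do the work, as an engineer would, in place of code of your own. Each camera call takes 0.05 s, during which the arm holds its last target. There are 200 camera calls.

### The job

Take the round-headed finger rest out of the wooden rack, start its tapered shank in the socket of the steel foot where the foot stands, and tap or press it gently down until its shoulder is fully home on the socket's rim and friction holds it. Then lift the assembled rest by its head alone, so that the foot hangs from the shank, and stand it upright near the middle of the dark work mat without knocking the polish bottles or the buffer about.

Things in the scene. Friction and masses are not known exactly. Their poses are not given: they have to be found in the camera images.
- rest: Finger rest, about 150 g, the wider of the two things in the rack, hanging by its shoulder on the rack's top. Origin: centre of the shank's tip, z up to the head. Bare shank 36 mm long, tapering from 27.6 mm across at the top to 19.8 mm, with a chamfered tip 14 mm across; flat shoulder, 42 mm across, at z = 36 mm; white head 50 mm across, upright side from z = 40 to 63 mm (grip it there), top at 70 mm.
- foot: Loose steel foot with a tapered socket, about 0.28 kg. Origin: centre of its underside, z up along the socket's axis. Disc 96 mm across and 14 mm high with an upright sleeve 44 mm across; flat rim at z = 58 mm. Home: shoulder on the rim, rest's origin 22 mm above this one. Home, it takes 5 N or more to pull out; short of home it holds less.
- foot_rim (a point): Centre of the socket's mouth at rim height, 31 mm across. Four springy black segments inside, from 12 to 34 mm below the rim, match the taper. The shank drops in freely until the shoulder is about 12 mm above the rim; then it wedges, the push growing evenly to 12 to 17 N, and stops dead with the shoulder on the rim. The foot must not be pressed on the desk pad with over about 30 N.
- mat: Dark rubber work mat lying flat and fixed on the table, 160 x 180 mm, 3 mm thick (top 3 mm above the table). Origin: centre of its underside; x across the 160 mm, y along the 180 mm.
- rack: Wooden rack fixed on the table, 75 x 190 mm, 44 mm high. Origin: centre of its underside; y runs along its row of two holes, 35 mm wide, 50 mm either side of the centre. One holds the finger rest, the other a slim-handled buffer. The rest's head is best gripped across the row, along the rack's x axis.
- buffer: Slim-handled buffer standing in the rack's other hole (handle 26 mm across, top 96 mm above the table), to be left there. Origin: centre of its lower end, 14 mm above the table.
- polish_a: Small nail polish bottle, 30 mm across, 70 mm high, loose, to be left standing. Origin: centre of its underside.
- polish_b: Another such bottle, loose, to be left standing. Origin: centre of its underside.
- polish_c: A third such bottle, loose, to be left standing. Origin: centre of its underside.
- pad: Grey desk pad fixed on the table, 260 x 245 mm, 2 mm thick, on which the foot stands at the start. Origin: centre of its underside.
- rest_head (a point): Centre of the top of the rest's white head. Above it, on a stiff stem set 0 to 12 mm high (differs each time, not measured), sits a springy dark cushion, 40 mm across and 8 mm thick: its top is 8 to 20 mm above this point. Pressed, it gives 6 mm before it bottoms at about 27 N, so its height does not show how deep the shank is; let go, it springs back.
There are look-alikes about, which are no part of the job. Of the things that look like the mat, take the one that is farthest to the robot's right at the start. Of the things shaped like the foot, the steel one is meant.

How it is judged:
By the outcome, as a careful person would: the job done as asked, in the order asked, and still so for the second after the job is handed in, with the robot touching nothing.
It also fails if it takes over 72 s, if anything falls off the work surface, if the arm or the gripper's body presses on something with over 40 N, if the wrist force passes 120 N, or if a joint passes its speed limit or range.

## Working session

There is one attempt and no reset: what is moved stays moved. The work goes in short steps, Python scripts to look and compute and a tool call to move; the robot and the scene stay as the last step left them, time stands still between calls to the robot, and variables do not carry over. Pictures are saved under pics/ and viewed, about 8 in all and at most 12, crops included, and the job is handed in when it is done.

Besides the shell and the picture viewer there is one more tool, called after "Request:" as name(argument=value, ...) on one line, values as JSON. carry_out: Moves the arm, as the interface text tells. Its arguments: {"type":"object","properties":{"plan":{"type":"array","items":{"type":"object","properties":{"grip":{"type":"number"},"dp":{"type":"array","items":{"type":"number"}},"rotation":{"type":"array","items":{"type":"number"}}}}},"force":{"type":"number"}},"required":["plan"]}

```bash
mkdir -p pics; ls; cat > h.py <<'E'
import numpy as np, cv2
from cell import env
def save(name,fn,crop=None,k=1):
    im=env.read_camera(name)[:,:,::-1]
    cv2.imwrite('pics/raw_'+fn,im)
    if crop: x0,y0,x1,y1=crop; im=im[y0:y1,x0:x1]
    if k!=1: im=cv2.resize(im,None,fx=k,fy=k,interpolation=cv2.INTER_CUBIC)
    cv2.imwrite('pics/'+fn,im)
def px2w(name,u,v,z,p=None):
    p=p or env.camera_params(name); R=np.array(p['R']);t=np.array(p['t'])
    x=(u-p['cx'])/p['fx'];y=(v-p['cy'])/p['fy']
    if name=='wrist':
        r=np.hypot(x,y); d=np.array([x/r*np.sin(r),y/r*np.sin(r),np.cos(r)]) if r>0 else np.array([0,0,1.])
    else: d=np.array([x,y,1.])
    c=-R.T@t; d=R.T@d
    return c+d*(z-c[2])/d[2]
def w2px(name,X,p=None):
    p=p or env.camera_params(name); c=np.array(p['R'])@np.array(X)+np.array(p['t'])
    if name=='wrist':
        h=np.hypot(c[0],c[1]); th=np.arctan2(h,c[2]); s=th/h if h>0 else 0
        return p['cx']+p['fx']*c[0]*s, p['cy']+p['fy']*c[1]*s
    return p['cx']+p['fx']*c[0]/c[2], p['cy']+p['fy']*c[1]/c[2]
E
python3 - <<'E'
from h import *
np.set_printoptions(precision=4,suppress=True)
print(env.get_obs())
for n in('top','scene','wrist'):
    p=env.camera_params(n);print(n,p,-np.array(p['R']).T@np.array(p['t']))
save('top','top0.png',k=1.42);save('scene','scene0.png',k=1.42)
E
```

```text
pics
{'time_s': 0.0, 'qpos': array([67.4993, 18.4413, -4.0159, 83.1762,  1.2968, 78.5407, -3.2619]), 'joint_velocities': array([ 0.0024,  0.0429,  0.0327,  0.1103,  0.0595,  0.023 , -0.0452]), 'effort': array([ -0.    , -49.13  ,  -0.4039, -31.2532,  -0.0639,   0.0436,
         0.0002]), 'tool_pos': array([ 0.2569, -0.5965,  0.2214]), 'tool_rot': array([179.9926,   0.1128, -66.6907]), 'force': array([ 0.343 , -0.9805, -1.1488]), 'wrist_torque': array([-0.0404,  0.0356, -0.0108]), 'grip_width': 0.08675442215080022}
top {'fx': 475.6689526626437, 'fy': 475.6689526626437, 'cx': 278.4800781234618, 'cy': 203.54770109986384, 'R': array([[ 0.0095, -0.9995, -0.0301],
       [-0.9827, -0.0037, -0.1851],
       [ 0.1849,  0.0313, -0.9823]]), 't': array([0.0261, 0.5151, 0.8656])} [0.3459 0.0009 0.9464]
scene {'fx': 513.8061170374746, 'fy': 513.8061170374746, 'cx': 283.0459485193579, 'cy': 209.65598564511714, 'R': array([[ 0.3215,  0.9468,  0.0141],
       [ 0.7154, -0.2331, -0.6586],
       [-0.6203,  0.2218, -0.7523]]), 't': array([-0.1973, -0.29  ,  1.3834])} [ 1.129  -0.1877  0.8525]
wrist {'fx': 325.19226210127806, 'fy': 325.19226210127806, 'cx': 276.05209729683514, 'cy': 205.97979012748345, 'R': array([[ 0.396 , -0.9182, -0.0035],
       [-0.8732, -0.3777,  0.308 ],
       [-0.2841, -0.1189, -0.9514]]), 't': array([-0.6489, -0.0373,  0.393 ])} [ 0.336  -0.5632  0.3831]
```

View pics/top0.png

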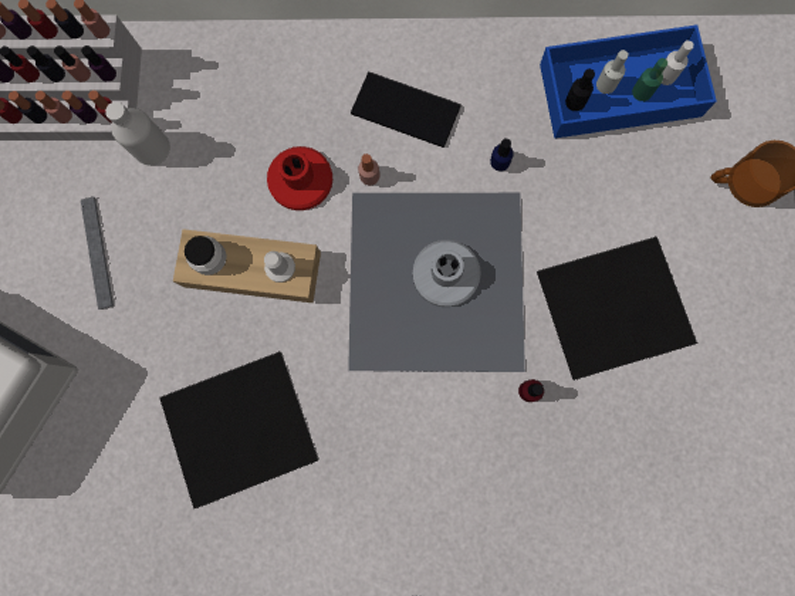

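View pics/scene0.png

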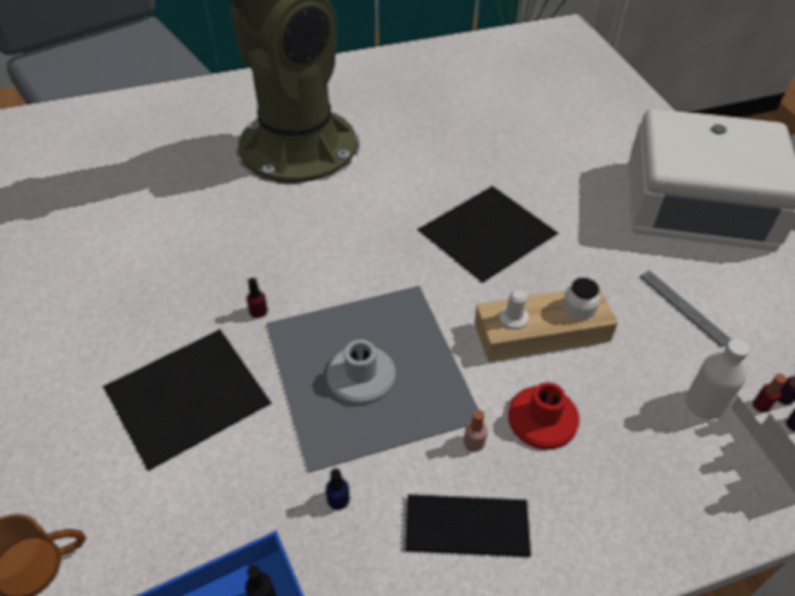

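The top view shows two mat-sized dark things at (240,430) and (617,308), and a smaller phone-like one at (406,109). Image right is the robot's right (−y), so the mat is the one at (617,308). Two things are foot-shaped: red at (300,177) and grey steel at (448,270), so the steel one it is. In the rack, the wide white head with the dark cushion at (204,252) is the rest, and the slim one at (278,265) is the buffer. I'll confirm these in an enlarged crop.

```bash
python3 - <<'E'
from h import *
a=cv2.imread('pics/raw_top0.png');b=cv2.imread('pics/raw_scene0.png')
c=lambda im,x,y,w,h,k:cv2.resize(im[y:y+h,x:x+w],None,fx=k,fy=k,interpolation=cv2.INTER_CUBIC)
# top-left: rest/rack top k=3.. ; each tile 400x300
A=c(a,115,150,133,75,3);B=c(a,280,155,80,75,5)[:, :400]
C=c(b,325,185,133,75,3);D=c(b,220,230,80,75,5)
f=lambda i:cv2.copyMakeBorder(i,0,max(0,300-i.shape[0]),0,max(0,400-i.shape[1]),cv2.BORDER_CONSTANT)[:300,:400]
A,B,C,D=[cv2.resize(i,None,fx=1,fy=1) for i in (A,B,C,D)]
cv2.imwrite('pics/crop1.png',np.vstack([np.hstack([f(A),f(B)]),np.hstack([f(C),f(D)])]))
s=1.42
P=lambda n,u,v,z:px2w(n,u/s,v/s,z).round(4)
print('mat',[P('top',*q,.003) for q in((538,271),(657,237),(697,343),(574,379))])
print('pad',[P('top',*q,.002) for q in((351,193),(520,192),(525,371),(348,370))])
print('rack top',[P('top',*q,.044) for q in((183,230),(319,246),(311,293),(177,276))])
print('foot',P('top',448,264,.06),P('scene',361,349,.06))
print('rest',P('top',200,248,.092),P('scene',584,288,.092))
for n,(u,v) in dict(a=(369,178),b=(501,165),c=(529,393)).items():print(n,P('top',u,v,.0))
E
```

```text
mat [array([ 0.5503, -0.1712,  0.003 ]), array([ 0.6004, -0.3413,  0.003 ]), array([ 0.4492, -0.3867,  0.003 ]), array([ 0.3985, -0.216 ,  0.003 ])]
pad [array([0.6667, 0.0976, 0.002 ]), array([ 0.668 , -0.1489,  0.002 ]), array([ 0.409 , -0.1494,  0.002 ]), array([0.4085, 0.0962, 0.002 ])]
rack top [array([0.5986, 0.3273, 0.044 ]), array([0.5759, 0.1359, 0.044 ]), array([0.5099, 0.1449, 0.044 ]), array([0.5329, 0.3312, 0.044 ])]
foot [ 0.5473 -0.041   0.06  ] [ 0.5461 -0.0367  0.06  ]
rest [0.5607 0.2857 0.092 ] [0.5642 0.2863 0.092 ]
a [0.6905 0.0717 0.    ]
b [ 0.7102 -0.1224  0.    ]
c [ 0.379  -0.1544  0.    ]
```

View pics/crop1.png

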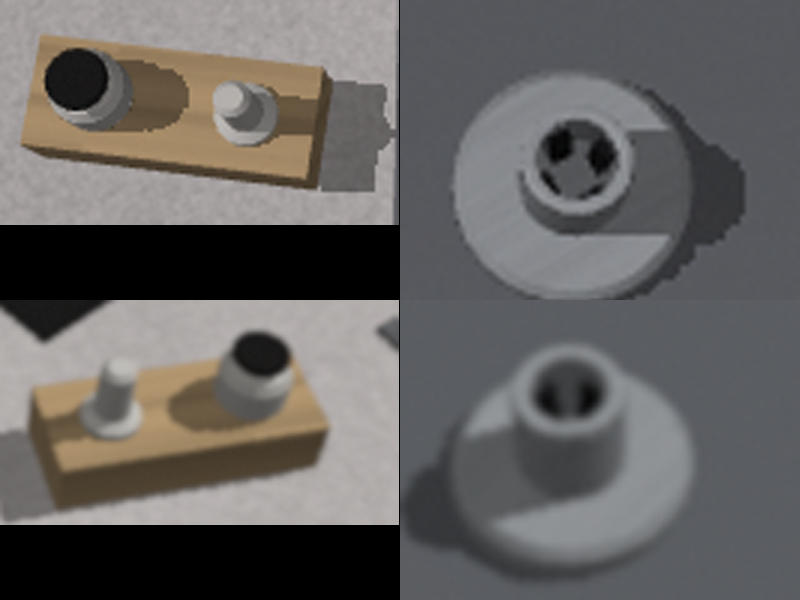

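The crop confirms the rest (cushion-top centre at raw top px (140.7,176.3)) and the steel foot (rim centre at raw top px (315.6,187.4)). I'll triangulate both and plan the approach.

```bash
cat >> h.py <<'E'
from scipy.spatial.transform import Rotation as Ro
from scipy.optimize import least_squares
def tri(obs):
    f=lambda X:np.concatenate([np.subtract(w2px(n,X,p),uv) for n,uv,p in obs])
    r=least_squares(f,[.55,.1,.06]);return r.x.round(4),np.abs(r.fun).max().round(2)
def plan(*way,step=.040,grip=0,start=None):
    """way: (x,y,z,yaw) waypoints; prints rounded rows from the present pose"""
    o=env.get_obs();p=np.array(o['tool_pos']);R=Ro.from_euler('xyz',o['tool_rot'],degrees=True);rows=[]
    for x,y,z,yaw in way:
        g=np.array([x,y,z]);G=Ro.from_euler('xyz',[180,0,yaw],degrees=True)
        n=int(np.ceil(max(np.linalg.norm(g-p)/step,np.degrees((R.inv()*G).magnitude())/7,1)))
        for k in range(n):
            d=R.inv().apply((g-p)/(n-k)).round(4);w=((R.inv()*G).as_rotvec(degrees=True)/(n-k)).round(1)
            rows.append('{"grip":%s,"dp":%s,"rotation":%s}'%(grip,d.tolist(),w.tolist()))
            p=p+R.apply(d);R=R*Ro.from_rotvec(w,degrees=True)
    for i in range(0,len(rows),8):print('['+',\n'.join(rows[i:i+8])+']')
def st():
    o=env.get_obs()
    for k in('time_s','tool_pos','tool_rot','force','grip_width'):print(k,np.round(o[k],4))
E
python3 - <<'E'
from h import *
print('rest',tri([('top',(140.7,176.3),None),('scene',(412.3,203.3),None)]))
print('foot',tri([('top',(315.6,187.4),None),('scene',(253.6,248.7),None)]))
plan((.48,-.35,.25,-40),(.56,.25,.20,-7))
E
```

```text
rest (array([0.5601, 0.2903, 0.084 ]), np.float64(1.03))
foot (array([ 0.5465, -0.04  ,  0.0523]), np.float64(0.86))
[{"grip":0,"dp":[-0.0154, -0.0336, -0.0031],"rotation":[-0.0, 0.0, -3.0]},
{"grip":0,"dp":[-0.0136, -0.0344, -0.0031],"rotation":[-0.0, 0.0, -3.0]},
{"grip":0,"dp":[-0.0117, -0.035, -0.0031],"rotation":[-0.0, 0.0, -3.0]},
{"grip":0,"dp":[-0.0099, -0.0356, -0.0032],"rotation":[-0.0, 0.0, -2.9]},
{"grip":0,"dp":[-0.0081, -0.036, -0.0031],"rotation":[-0.0, 0.0, -3.0]},
{"grip":0,"dp":[-0.0062, -0.0364, -0.0032],"rotation":[-0.0, 0.0, -2.9]},
{"grip":0,"dp":[-0.0043, -0.0367, -0.0031],"rotation":[-0.0, 0.0, -3.0]},
{"grip":0,"dp":[-0.0024, -0.0369, -0.0032],"rotation":[-0.0, 0.0, -2.9]}]
[{"grip":0,"dp":[-0.0006, -0.0369, -0.0031],"rotation":[-0.0, 0.1, -3.0]},
{"grip":0,"dp":[-0.0203, -0.0319, 0.0031],"rotation":[-0.0, -0.0, -2.1]},
{"grip":0,"dp":[-0.0191, -0.0327, 0.0031],"rotation":[-0.0, -0.0, -2.1]},
{"grip":0,"dp":[-0.0179, -0.0333, 0.0031],"rotation":[-0.0, -0.0, -2.1]},
{"grip":0,"dp":[-0.0166, -0.034, 0.0032],"rotation":[-0.0, -0.0, -2.1]},
{"grip":0,"dp":[-0.015
[... 163 characters left out ...]
031],"rotation":[-0.0, -0.0, -2.0]}]
[{"grip":0,"dp":[-0.0116, -0.036, 0.0032],"rotation":[-0.0, -0.0, -2.1]},
{"grip":0,"dp":[-0.0103, -0.0364, 0.0031],"rotation":[-0.0, -0.0, -2.0]},
{"grip":0,"dp":[-0.009, -0.0367, 0.0032],"rotation":[-0.0, -0.0, -2.1]},
{"grip":0,"dp":[-0.0077, -0.037, 0.0031],"rotation":[-0.0, -0.0, -2.0]},
{"grip":0,"dp":[-0.0064, -0.0373, 0.0032],"rotation":[-0.0, -0.0, -2.1]},
{"grip":0,"dp":[-0.005, -0.0375, 0.0031],"rotation":[-0.0, -0.0, -2.0]},
{"grip":0,"dp":[-0.0037, -0.0376, 0.0032],"rotation":[-0.0, -0.0, -2.1]},
{"grip":0,"dp":[-0.0023, -0.0378, 0.0031],"rotation":[-0.0, -0.0, -2.0]}]
[{"grip":0,"dp":[-0.0009, -0.0378, 0.0032],"rotation":[-0.0, -0.0, -2.1]}]
```

Request:
carry_out(plan=[{"grip": 0, "dp": [-0.015, -0.034, -0.003], "rotation": [0, 0, -3]}, {"grip": 0, "dp": [-0.014, -0.034, -0.003], "rotation": [0, 0, -3]}, {"grip": 0, "dp": [-0.012, -0.035, -0.003], "rotation": [0, 0, -3]}, {"grip": 0, "dp": [-0.01, -0.036, -0.003], "rotation": [0, 0, -3]}, {"grip": 0, "dp": [-0.008, -0.036, -0.003], "rotation": [0, 0, -3]}, {"grip": 0, "dp": [-0.006, -0.036, -0.003], "rotation": [0, 0, -3]}, {"grip": 0, "dp": [-0.004, -0.037, -0.003], "rotation": [0, 0, -3]}, {"grip": 0, "dp": [-0.002, -0.037, -0.003], "rotation": [0, 0, -3]}])

```text
time_s: 0.77
tool_pos: [0.4502, -0.3768, 0.2387]
tool_rot: [179.7, 0.7, -43.0]
force: [0.5, -0.9, -0.3]
grip_width: 0.0867
```

Request:
carry_out(plan=[{"grip": 0, "dp": [-0.001, -0.037, -0.003], "rotation": [0, 0, -3]}, {"grip": 0, "dp": [-0.02, -0.032, 0.003], "rotation": [0, 0, -2]}, {"grip": 0, "dp": [-0.019, -0.033, 0.003], "rotation": [0, 0, -2]}, {"grip": 0, "dp": [-0.018, -0.033, 0.003], "rotation": [0, 0, -2]}, {"grip": 0, "dp": [-0.017, -0.034, 0.003], "rotation": [0, 0, -2]}, {"grip": 0, "dp": [-0.015, -0.035, 0.003], "rotation": [0, 0, -2]}, {"grip": 0, "dp": [-0.014, -0.035, 0.003], "rotation": [0, 0, -2]}, {"grip": 0, "dp": [-0.013, -0.036, 0.003], "rotation": [0, 0, -2]}])

```text
time_s: 1.43
tool_pos: [0.5127, -0.0713, 0.2183]
tool_rot: [179.9, 0.8, -25.0]
force: [0.8, -0.1, -0.3]
grip_width: 0.0869
```

```bash
python3 - <<'E'
from h import *
st();plan((.56,.22,.20,-7))
E
```

```text
time_s 1.4333
tool_pos [ 0.5127 -0.0713  0.2183]
tool_rot [179.9497   0.7896 -24.9677]
force [ 0.8219 -0.1425 -0.2705]
grip_width 0.0869
[{"grip":0,"dp":[-0.01, -0.0355, 0.0024],"rotation":[-0.0, 0.1, -2.2]},
{"grip":0,"dp":[-0.0086, -0.0359, 0.0024],"rotation":[-0.0, 0.1, -2.3]},
{"grip":0,"dp":[-0.0072, -0.0362, 0.0024],"rotation":[-0.0, 0.1, -2.2]},
{"grip":0,"dp":[-0.0058, -0.0364, 0.0023],"rotation":[-0.0, 0.1, -2.3]},
{"grip":0,"dp":[-0.0043, -0.0366, 0.0023],"rotation":[-0.0, 0.1, -2.2]},
{"grip":0,"dp":[-0.0029, -0.0368, 0.0023],"rotation":[-0.0, 0.1, -2.3]},
{"grip":0,"dp":[-0.0014, -0.0368, 0.0024],"rotation":[-0.0, 0.1, -2.2]},
{"grip":0,"dp":[-0.0001, -0.0369, 0.0023],"rotation":[-0.1, 0.1, -2.3]}]
```

Request:
carry_out(plan=[{"grip": 0, "dp": [-0.01, -0.036, 0.002], "rotation": [0, 0.1, -2.2]}, {"grip": 0, "dp": [-0.009, -0.036, 0.002], "rotation": [0, 0.1, -2.3]}, {"grip": 0, "dp": [-0.007, -0.036, 0.002], "rotation": [0, 0.1, -2.2]}, {"grip": 0, "dp": [-0.006, -0.036, 0.002], "rotation": [0, 0.1, -2.3]}, {"grip": 0, "dp": [-0.004, -0.037, 0.002], "rotation": [0, 0.1, -2.2]}, {"grip": 0, "dp": [-0.003, -0.037, 0.002], "rotation": [0, 0.1, -2.3]}, {"grip": 0, "dp": [-0.001, -0.037, 0.002], "rotation": [0, 0.1, -2.2]}, {"grip": 0, "dp": [0, -0.037, 0.002], "rotation": [0, 0.1, -2.3]}])

```text
time_s: 2.1
tool_pos: [0.5559, 0.2348, 0.1997]
tool_rot: [179.9, 0.0, -6.2]
force: [0.5, -0.4, 0.2]
grip_width: 0.0875
```

```bash
python3 - <<'E'
from h import *
p=env.camera_params('wrist');save('wrist','w1.png',k=1.42);st()
np.save('w1.npy',p,allow_pickle=True)
for X in([.560,.288,.092],[.560,.288,.078]):print(np.array(w2px('wrist',X,p))*1.42)
E
```

```text
time_s 2.15
tool_pos [0.5538 0.2451 0.1992]
tool_rot [-1.796479e+02  1.288000e-01 -5.485700e+00]
force [-0.6869  6.146   2.0544]
grip_width 0.087
[388.30452473 202.52218333]
[388.53139037 199.83823545]
```

View pics/w1.png

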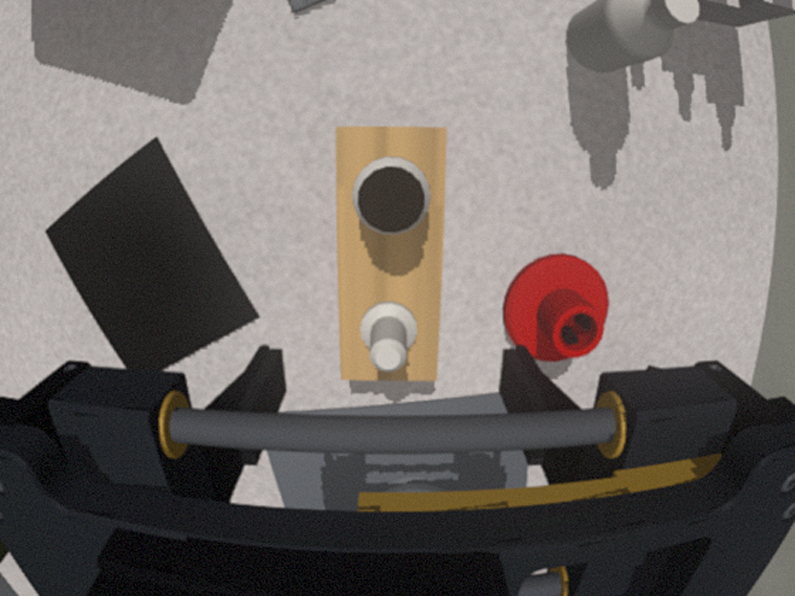

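The wrist view shows the rest's cushion at (391,198) and head circle centre at about (392,195), with the buffer at (388,340) and the red foot look-alike at right.

```bash
python3 - <<'E'
from h import *
p=np.load('w1.npy',allow_pickle=True).item();s=1.42
for z in(.086,.092,.098):print(px2w('wrist',391/s,198.5/s,z,p).round(4))
print('head',px2w('wrist',392/s,195/s,.065,p).round(4))
L=[px2w('wrist',u/s,v/s,.044,p) for u,v in((337,127),(446,127),(436,380),(342,380))];print(np.round(L,4))
st();plan((.561,.288,.16,-7),(.561,.288,.12,-7))
E
```

```text
[0.5617 0.2895 0.086 ]
[0.5618 0.2902 0.092 ]
[0.5619 0.2908 0.098 ]
head [0.5623 0.2894 0.065 ]
[[0.5301 0.3384 0.044 ]
 [0.6033 0.3304 0.044 ]
 [0.5809 0.1423 0.044 ]
 [0.5078 0.15   0.044 ]]
time_s 2.15
tool_pos [0.5538 0.2451 0.1992]
tool_rot [-1.796479e+02  1.288000e-01 -5.485700e+00]
force [-0.6869  6.146   2.0544]
grip_width 0.087
[{"grip":0,"dp":[0.0016, -0.0216, 0.0197],"rotation":[-0.2, 0.1, 0.8]},
{"grip":0,"dp":[0.0012, -0.0216, 0.0197],"rotation":[-0.2, 0.0, 0.7]},
{"grip":0,"dp":[0.0, -0.0, 0.04],"rotation":[0.0, 0.0, 0.0]}]
```

Request:
carry_out(plan=[{"grip": 0, "dp": [0.003, -0.022, 0.015], "rotation": [-0.2, 0, 0.6]}, {"grip": 0, "dp": [0.001, -0.022, 0.015], "rotation": [-0.2, 0, 0.4]}, {"grip": 0, "dp": [0, 0, 0.02], "rotation": [0, 0, 0]}, {"grip": 0, "dp": [0, 0, 0.01], "rotation": [0, 0, 0]}, {"grip": 0, "dp": [0, 0, 0], "rotation": [0, 0, 0]}])

```text
time_s: 2.57
tool_pos: [0.5597, 0.2968, 0.1353]
tool_rot: [-179.9, 0.4, -6.0]
force: [-0.6, 0.1, -0.7]
grip_width: 0.087
```

```bash
python3 - <<'E'
from h import *
st();plan((.5615,.2895,.048,-6.6),step=.02)
E
```

```text
time_s 2.5667
tool_pos [0.5597 0.2968 0.1353]
tool_rot [-179.9188    0.3537   -5.9936]
force [-0.5662  0.1446 -0.7107]
grip_width 0.087
[{"grip":0,"dp":[0.0006, 0.0014, 0.0174],"rotation":[-0.0, 0.1, 0.1]},
{"grip":0,"dp":[0.0006, 0.0014, 0.0175],"rotation":[-0.0, 0.1, 0.1]},
{"grip":0,"dp":[0.0006, 0.0014, 0.0175],"rotation":[-0.0, 0.1, 0.1]},
{"grip":0,"dp":[0.0005, 0.0015, 0.0174],"rotation":[-0.0, 0.0, 0.2]},
{"grip":0,"dp":[0.0005, 0.0014, 0.0175],"rotation":[-0.1, 0.1, 0.1]}]
```

Next I'll centre above the rest and descend partway.

Request:
carry_out(plan=[{"grip": 0, "dp": [0.001, 0.004, 0.005], "rotation": [0, 0.2, 0.3]}, {"grip": 0, "dp": [0.001, 0.003, 0.01], "rotation": [0, 0.1, 0.3]}, {"grip": 0, "dp": [0, 0, 0.015], "rotation": [0, 0, 0]}, {"grip": 0, "dp": [0, 0, 0.015], "rotation": [0, 0, 0]}, {"grip": 0, "dp": [0, 0, 0.01], "rotation": [0, 0, 0]}, {"grip": 0, "dp": [0, 0, 0.01], "rotation": [0, 0, 0]}, {"grip": 0, "dp": [0, 0, 0], "rotation": [0, 0, 0]}])

```text
time_s: 3.15
tool_pos: [0.5655, 0.2805, 0.0693]
tool_rot: [179.9, -0.4, -7.3]
force: [-0.6, 0.8, -0.7]
grip_width: 0.0866
```

```bash
python3 - <<'E'
from h import *
st();plan((.5615,.2895,.049,-6.6),step=.01)
E
```

```text
time_s 3.15
tool_pos [0.5655 0.2805 0.0693]
tool_rot [179.9325  -0.3802  -7.3267]
force [-0.5512  0.8406 -0.6626]
grip_width 0.0866
[{"grip":0,"dp":[-0.0018, -0.0028, 0.0068],"rotation":[0.0, -0.1, -0.2]},
{"grip":0,"dp":[-0.0017, -0.0028, 0.0067],"rotation":[0.0, -0.1, -0.3]},
{"grip":0,"dp":[-0.0017, -0.0028, 0.0068],"rotation":[0.1, -0.2, -0.2]}]
```

Request:
carry_out(plan=[{"grip": 0, "dp": [-0.002, -0.005, 0], "rotation": [0, -0.1, -0.2]}, {"grip": 0, "dp": [0, 0, 0], "rotation": [0, -0.1, -0.1]}, {"grip": 0, "dp": [0, 0, 0], "rotation": [0, 0, 0]}])

```text
time_s: 3.4
tool_pos: [0.5652, 0.2853, 0.0703]
tool_rot: [179.9, -0.2, -7.1]
force: [-0.9, -0.4, -0.1]
grip_width: 0.087
```

```bash
python3 - <<'E'
from h import *
st();plan((.5615,.2895,.049,-6.6),step=.01)
E
```

```text
time_s 3.4
tool_pos [0.5652 0.2853 0.0703]
tool_rot [179.9442  -0.2421  -7.1147]
force [-0.9342 -0.3669 -0.0571]
grip_width 0.087
[{"grip":0,"dp":[-0.0014, -0.0013, 0.0071],"rotation":[0.0, -0.1, -0.2]},
{"grip":0,"dp":[-0.0014, -0.0012, 0.0071],"rotation":[0.0, -0.1, -0.2]},
{"grip":0,"dp":[-0.0014, -0.0013, 0.0071],"rotation":[0.1, -0.0, -0.1]}]
```

Request:
carry_out(plan=[{"grip": 0, "dp": [-0.003, -0.003, 0.006], "rotation": [0, -0.1, -0.2]}, {"grip": 0, "dp": [-0.001, -0.001, 0.006], "rotation": [0, 0, -0.1]}, {"grip": 0, "dp": [0, 0, 0.005], "rotation": [0, 0, 0]}, {"grip": 0, "dp": [0, 0, 0], "rotation": [0, 0, 0]}, {"grip": 0, "dp": [0, 0, 0], "rotation": [0, 0, 0]}])

```text
time_s: 3.82
tool_pos: [0.562, 0.2921, 0.0535]
tool_rot: [-179.9, -0.3, -6.7]
force: [0.7, 0.6, -0.2]
grip_width: 0.0867
```

```bash
python3 - <<'E'
from h import *
st();plan((.5615,.2895,.049,-6.6),step=.01)
E
```

```text
time_s 3.8167
tool_pos [0.562  0.2921 0.0535]
tool_rot [-179.9249   -0.281    -6.6925]
force [ 0.6832  0.5944 -0.2114]
grip_width 0.0867
[{"grip":0,"dp":[-0.0002, 0.0027, 0.0045],"rotation":[-0.1, -0.3, -0.1]}]
```

Request:
carry_out(plan=[{"grip": 0, "dp": [0, 0.002, 0.004], "rotation": [-0.1, -0.2, 0]}, {"grip": 0, "dp": [0, 0, 0], "rotation": [0, 0, 0]}, {"grip": 0, "dp": [0, 0, 0], "rotation": [0, 0, 0]}, {"grip": 1, "dp": [0, 0, 0], "rotation": [0, 0, 0]}, {"grip": 1, "dp": [0, 0, 0], "rotation": [0, 0, 0]}, {"grip": 1, "dp": [0, 0, 0], "rotation": [0, 0, 0]}, {"grip": 1, "dp": [0, 0, 0], "rotation": [0, 0, 0]}], force=40)

```text
time_s: 4.4
tool_pos: [0.5621, 0.2896, 0.0492]
tool_rot: [180.0, -0.1, -6.7]
force: [0.1, 0.3, -0.8]
grip_width: 0.0677
```

Request:
carry_out(plan=[{"grip": 1, "dp": [0, 0, 0], "rotation": [0, 0, 0]}, {"grip": 1, "dp": [0, 0, 0], "rotation": [0, 0, 0]}, {"grip": 1, "dp": [0, 0, 0], "rotation": [0, 0, 0]}])

```text
time_s: 4.65
tool_pos: [0.5622, 0.2897, 0.0494]
tool_rot: [180.0, -0.1, -6.7]
force: [0.6, -0.1, -0.8]
grip_width: 0.0489
```

Request:
carry_out(plan=[{"grip": 1, "dp": [0, 0, 0], "rotation": [0, 0, 0]}, {"grip": 1, "dp": [0, 0, 0], "rotation": [0, 0, 0]}])

```text
time_s: 4.82
tool_pos: [0.5622, 0.2897, 0.0494]
tool_rot: [180.0, -0.1, -6.7]
force: [-0.4, -0.1, -0.2]
grip_width: 0.049
```

Request:
carry_out(plan=[{"grip": 1, "dp": [0, 0, -0.01], "rotation": [0, 0, 0]}, {"grip": 1, "dp": [0, 0, -0.02], "rotation": [0, 0, 0]}, {"grip": 1, "dp": [0, 0, -0.03], "rotation": [0, 0, 0]}, {"grip": 1, "dp": [0, 0, -0.03], "rotation": [0, 0, 0]}, {"grip": 1, "dp": [0, 0, -0.02], "rotation": [0, 0, 0]}, {"grip": 1, "dp": [0, 0, -0.01], "rotation": [0, 0, 0]}, {"grip": 1, "dp": [0, 0, 0], "rotation": [0, 0, 0]}])

```text
time_s: 5.4
tool_pos: [0.5593, 0.2886, 0.1739]
tool_rot: [179.8, 0.3, -6.7]
force: [0.4, -0.5, -2.1]
grip_width: 0.0489
```

```bash
python3 - <<'E'
from h import *
st();plan((.5465,-.04,.165,-6.6),step=.037,grip=1)
E
```

```text
time_s 5.4
tool_pos [0.5593 0.2886 0.1739]
tool_rot [179.7613   0.2955  -6.6519]
force [ 0.4415 -0.5218 -2.0713]
grip_width 0.0489
[{"grip":1,"dp":[0.0028, 0.0364, 0.0011],"rotation":[0.0, 0.0, -0.0]},
{"grip":1,"dp":[0.0028, 0.0364, 0.0011],"rotation":[0.0, 0.0, -0.0]},
{"grip":1,"dp":[0.0028, 0.0364, 0.0011],"rotation":[0.0, 0.0, -0.0]},
{"grip":1,"dp":[0.0028, 0.0364, 0.0011],"rotation":[0.0, 0.0, -0.0]},
{"grip":1,"dp":[0.0028, 0.0364, 0.0011],"rotation":[0.0, 0.1, -0.0]},
{"grip":1,"dp":[0.0028, 0.0365, 0.0012],"rotation":[0.1, 0.0, -0.0]},
{"grip":1,"dp":[0.0029, 0.0364, 0.0011],"rotation":[0.0, 0.1, -0.0]},
{"grip":1,"dp":[0.0028, 0.0365, 0.0011],"rotation":[0.1, 0.0, -0.0]}]
[{"grip":1,"dp":[0.0029, 0.0364, 0.001],"rotation":[0.0, 0.1, -0.1]}]
```

Request:
carry_out(plan=[{"grip": 1, "dp": [0.003, 0.037, 0.001], "rotation": [0, 0, 0]}, {"grip": 1, "dp": [0.003, 0.037, 0.001], "rotation": [0, 0, 0]}, {"grip": 1, "dp": [0.003, 0.037, 0.001], "rotation": [0, 0, 0]}, {"grip": 1, "dp": [0.003, 0.037, 0.001], "rotation": [0, 0, 0]}, {"grip": 1, "dp": [0.003, 0.037, 0.001], "rotation": [0, 0, 0]}, {"grip": 1, "dp": [0.003, 0.037, 0.001], "rotation": [0, 0, 0]}, {"grip": 1, "dp": [0.003, 0.037, 0.001], "rotation": [0, 0, 0]}, {"grip": 1, "dp": [0.003, 0.037, 0.001], "rotation": [0, 0, 0]}])

```text
time_s: 6.07
tool_pos: [0.5434, -0.0057, 0.1575]
tool_rot: [-179.7, 0.9, -5.3]
force: [0.6, -0.4, -2.0]
grip_width: 0.0491
```

Request:
carry_out(plan=[{"grip": 1, "dp": [0.003, 0.037, 0.001], "rotation": [0, 0, 0]}, {"grip": 1, "dp": [0.002, 0.03, 0.001], "rotation": [0, 0, 0]}, {"grip": 1, "dp": [0.001, 0.015, 0], "rotation": [0, 0, 0]}, {"grip": 1, "dp": [0, 0, 0], "rotation": [0, 0, 0]}, {"grip": 1, "dp": [0, 0, 0], "rotation": [0, 0, 0]}, {"grip": 1, "dp": [0, 0, 0], "rotation": [0, 0, 0]}])

```text
time_s: 6.57
tool_pos: [0.534, -0.1047, 0.1467]
tool_rot: [-180.0, 1.6, -6.3]
force: [-0.1, -0.2, -2.3]
grip_width: 0.0489
```

```bash
python3 - <<'E'
from h import *
st();p=env.camera_params('wrist');save('wrist','w2.png',k=1.42)
np.save('w2.npy',p,allow_pickle=True)
print(np.array(w2px('wrist',[.5465,-.04,.06],p))*1.42)
E
```

```text
time_s 6.5667
tool_pos [ 0.534  -0.1047  0.1467]
tool_rot [-179.9727    1.5847   -6.3335]
force [-0.1233 -0.2069 -2.3205]
grip_width 0.0489
[405.26767406 184.90176954]
```

View pics/w2.png

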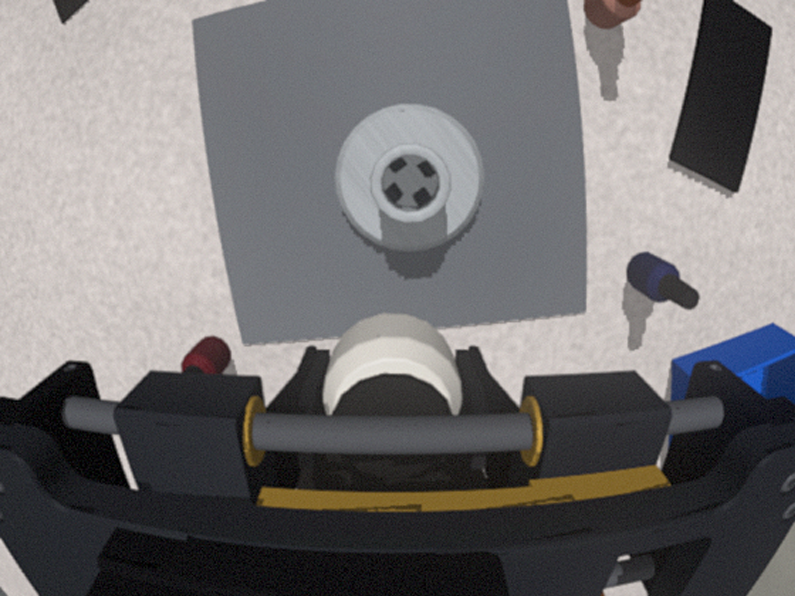

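The rim circle is centred at (411,183) with the four black segments visible. The rest is held between the fingers, centred at (394,~).

```bash
python3 - <<'E'
from h import *
p=np.load('w2.npy',allow_pickle=True).item();s=1.42
q=px2w('wrist',411/s,183/s,.06,p);print(q.round(4),px2w('top',315.6,187.4,.06).round(4),px2w('scene',253.6,248.7,.06).round(4))
print('rim diam',px2w('wrist',371/s,183/s,.06,p)-px2w('wrist',451/s,183/s,.06,p),px2w('wrist',411/s,146/s,.06,p)-px2w('wrist',411/s,221/s,.06,p))
print('disc',px2w('wrist',409.5/s,176/s,.014,p).round(4))
o=env.get_obs();R=Ro.from_euler('xyz',o['tool_rot'],degrees=True)
tip=lambda:R.apply([0,0,.041])+o['tool_pos'];print('tip',tip())
plan((q[0],q[1],.147,-6.5),step=.02,grip=1)
E
```

```text
[ 0.5497 -0.0393  0.06  ] [ 0.5444 -0.0412  0.06  ] [ 0.5524 -0.0398  0.06  ]
rim diam [-0.04263223  0.00434084  0.        ] [0.00421546 0.04042997 0.        ]
disc [ 0.5493 -0.0382  0.014 ]
tip [ 0.53290639 -0.10374243  0.10573085]
[{"grip":1,"dp":[0.0021, -0.0165, -0.0001],"rotation":[-0.0, 0.4, 0.1]},
{"grip":1,"dp":[0.0021, -0.0165, -0.0001],"rotation":[-0.0, 0.4, 0.0]},
{"grip":1,"dp":[0.0021, -0.0165, -0.0001],"rotation":[-0.0, 0.4, 0.1]},
{"grip":1,"dp":[0.0021, -0.0164, -0.0001],"rotation":[-0.0, 0.4, 0.0]}]
```

Request:
carry_out(plan=[{"grip": 1, "dp": [0.003, -0.012, 0], "rotation": [0, 0.4, 0]}, {"grip": 1, "dp": [0.003, -0.018, 0], "rotation": [0, 0.4, 0.1]}, {"grip": 1, "dp": [0.002, -0.015, 0], "rotation": [0, 0.3, 0]}, {"grip": 1, "dp": [0, -0.006, 0], "rotation": [0, 0.2, 0]}, {"grip": 1, "dp": [0, 0, 0], "rotation": [0, 0, 0]}, {"grip": 1, "dp": [0, 0, 0], "rotation": [0, 0, 0]}])

```text
time_s: 7.12
tool_pos: [0.5489, -0.0384, 0.1465]
tool_rot: [-179.7, 0.2, -5.5]
force: [-0.3, -0.4, -1.3]
grip_width: 0.0491
```

```bash
python3 - <<'E'
from h import *
st();plan((.5497,-.0395,.115,-6.5),step=.02,grip=1)
E
```

```text
time_s 7.1167
tool_pos [ 0.5489 -0.0384  0.1465]
tool_rot [-1.796968e+02  1.551000e-01 -5.492600e+00]
force [-0.3446 -0.4071 -1.3286]
grip_width 0.0491
[{"grip":1,"dp":[0.0005, 0.0006, 0.0157],"rotation":[-0.2, 0.1, 0.5]},
{"grip":1,"dp":[0.0005, 0.0005, 0.0158],"rotation":[-0.1, 0.1, 0.5]}]
```

Request:
carry_out(plan=[{"grip": 1, "dp": [0.001, 0.001, 0.012], "rotation": [-0.2, 0.1, 0.3]}, {"grip": 1, "dp": [0, 0, 0.012], "rotation": [-0.1, 0, 0.2]}, {"grip": 1, "dp": [0, 0, 0.006], "rotation": [0, 0, 0]}, {"grip": 1, "dp": [0, 0, 0], "rotation": [0, 0, 0]}, {"grip": 1, "dp": [0, 0, 0], "rotation": [0, 0, 0]}])

```text
time_s: 7.53
tool_pos: [0.5489, -0.0409, 0.1123]
tool_rot: [179.9, 0.1, -6.1]
force: [0.6, 0.6, -2.0]
grip_width: 0.0491
```

```bash
python3 - <<'E'
from h import *
st();plan((.5497,-.0395,.079,-6.5),step=.01,grip=1)
p=env.camera_params('wrist');save('wrist','w3.png');a=cv2.imread('pics/raw_w3.png')
s=env.read_camera('scene')[:,:,::-1];t=env.read_camera('top')[:,:,::-1]
f=lambda i,x,y,w,h:cv2.resize(i[y:y+h,x:x+w],(400,400),interpolation=cv2.INTER_CUBIC)
cv2.imwrite('pics/c3.png',np.hstack([f(s,205,190,100,100),f(a,180,180,200,200)]))
E
```

```text
time_s 7.5333
tool_pos [ 0.5489 -0.0409  0.1123]
tool_rot [ 1.799023e+02  1.397000e-01 -6.104100e+00]
force [ 0.6247  0.5525 -1.9829]
grip_width 0.0491
[{"grip":1,"dp":[0.0002, -0.0004, 0.0083],"rotation":[0.0, 0.0, 0.1]},
{"grip":1,"dp":[0.0002, -0.0004, 0.0083],"rotation":[0.0, 0.0, 0.1]},
{"grip":1,"dp":[0.0002, -0.0004, 0.0083],"rotation":[0.0, 0.1, 0.1]},
{"grip":1,"dp":[0.0001, -0.0003, 0.0084],"rotation":[0.1, 0.0, 0.1]}]
```

View pics/c3.png

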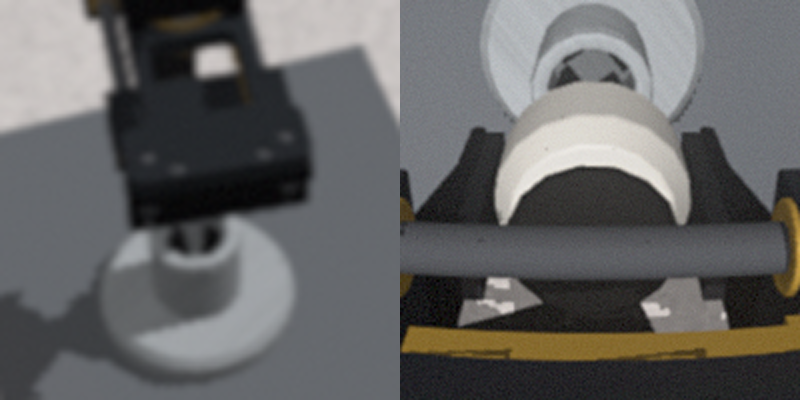

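Left: the foot under the gripper, with the socket open below. Right: socket centre at x≈592 and head centre at x≈594, so the alignment in x is good. Now lowering.

Request:
carry_out(plan=[{"grip": 1, "dp": [0.001, -0.001, 0.006], "rotation": [0, 0, 0.2]}, {"grip": 1, "dp": [0, 0, 0.006], "rotation": [0, 0, 0.1]}, {"grip": 1, "dp": [0, 0, 0.005], "rotation": [0, 0, 0]}, {"grip": 1, "dp": [0, 0, 0], "rotation": [0, 0, 0]}, {"grip": 1, "dp": [0, 0, 0], "rotation": [0, 0, 0]}], force=55)

```text
time_s: 8.1
tool_pos: [0.5517, -0.0404, 0.0955]
tool_rot: [179.9, -0.1, -6.5]
force: [-0.6, -0.3, -2.4]
grip_width: 0.0484
```

Request:
carry_out(plan=[{"grip": 1, "dp": [0, 0, 0.005], "rotation": [0, 0, 0]}, {"grip": 1, "dp": [0, 0, 0.004], "rotation": [0, 0, 0]}, {"grip": 1, "dp": [0, 0, 0.002], "rotation": [0, 0, 0]}, {"grip": 1, "dp": [0, 0, 0], "rotation": [0, 0, 0]}, {"grip": 1, "dp": [0, 0, 0], "rotation": [0, 0, 0]}])

```text
time_s: 8.52
tool_pos: [0.5517, -0.0399, 0.085]
tool_rot: [179.9, -0.1, -6.5]
force: [-1.0, -0.7, -0.3]
grip_width: 0.0489
```

Request:
carry_out(plan=[{"grip": 1, "dp": [-0.0015, 0, 0.002], "rotation": [0, 0, 0]}, {"grip": 1, "dp": [0, 0, 0.002], "rotation": [0, 0, 0]}, {"grip": 1, "dp": [0, 0, 0.001], "rotation": [0, 0, 0]}, {"grip": 1, "dp": [0, 0, 0], "rotation": [0, 0, 0]}, {"grip": 1, "dp": [0, 0, 0], "rotation": [0, 0, 0]}])

```text
time_s: 8.93
tool_pos: [0.5502, -0.0397, 0.0789]
tool_rot: [179.9, -0.1, -6.5]
force: [-0.0, 0.5, -2.3]
grip_width: 0.0489
```

Request:
carry_out(plan=[{"grip": 1, "dp": [0, 0, 0.002], "rotation": [0, 0, 0]}, {"grip": 1, "dp": [0, 0, 0.001], "rotation": [0, 0, 0]}, {"grip": 1, "dp": [0, 0, 0], "rotation": [0, 0, 0]}, {"grip": 1, "dp": [0, 0, 0], "rotation": [0, 0, 0]}])

```text
time_s: 9.27
tool_pos: [0.55, -0.0396, 0.0757]
tool_rot: [179.9, -0.1, -6.5]
force: [-0.4, 0.5, -0.6]
grip_width: 0.0487
```

Request:
carry_out(plan=[{"grip": 1, "dp": [0, 0, 0.002], "rotation": [0, 0, 0]}, {"grip": 1, "dp": [0, 0, 0.001], "rotation": [0, 0, 0]}, {"grip": 1, "dp": [0, 0, 0.001], "rotation": [0, 0, 0]}, {"grip": 1, "dp": [0, 0, 0.001], "rotation": [0, 0, 0]}])

```text
time_s: 9.6
tool_pos: [0.5503, -0.0395, 0.0719]
tool_rot: [179.9, -0.1, -6.5]
force: [-3.8, -0.0, 4.8]
grip_width: 0.0487
```

Request:
carry_out(plan=[{"grip": 1, "dp": [0, 0, 0.001], "rotation": [0, 0, 0]}, {"grip": 1, "dp": [0, 0, 0.001], "rotation": [0, 0, 0]}, {"grip": 1, "dp": [0, 0, 0.001], "rotation": [0, 0, 0]}])

```text
time_s: 9.85
tool_pos: [0.5504, -0.0395, 0.0703]
tool_rot: [179.8, -0.1, -6.5]
force: [-4.1, 0.5, 7.4]
grip_width: 0.0488
```

Request:
carry_out(plan=[{"grip": 1, "dp": [-0.0005, 0, 0.0015], "rotation": [0, 0, 0]}, {"grip": 1, "dp": [-0.0005, 0, 0.0015], "rotation": [0, 0, 0]}, {"grip": 1, "dp": [0, 0, 0.0015], "rotation": [0, 0, 0]}])

```text
time_s: 10.1
tool_pos: [0.5504, -0.0395, 0.0686]
tool_rot: [179.7, -0.2, -6.5]
force: [-4.8, 0.0, 9.6]
grip_width: 0.0488
```

Request:
carry_out(plan=[{"grip": 1, "dp": [0, 0, 0.0015], "rotation": [0, 0, 0]}, {"grip": 1, "dp": [0, 0, 0.0015], "rotation": [0, 0, 0]}])

```text
time_s: 10.27
tool_pos: [0.5506, -0.0394, 0.0677]
tool_rot: [179.7, -0.2, -6.5]
force: [-6.1, -0.7, 10.6]
grip_width: 0.0487
```

Request:
carry_out(plan=[{"grip": 1, "dp": [-0.001, 0, 0.002], "rotation": [0, 0, 0]}, {"grip": 1, "dp": [-0.001, 0, 0.002], "rotation": [0, 0, 0]}])

```text
time_s: 10.43
tool_pos: [0.5503, -0.0394, 0.0668]
tool_rot: [179.6, -0.4, -6.5]
force: [-4.1, 0.4, 12.7]
grip_width: 0.0487
```

Request:
carry_out(plan=[{"grip": 1, "dp": [-0.001, 0, 0.002], "rotation": [0, 0, 0]}, {"grip": 1, "dp": [-0.0005, 0, 0.002], "rotation": [0, 0, 0]}])

```text
time_s: 10.6
tool_pos: [0.5504, -0.0394, 0.0663]
tool_rot: [179.5, -0.5, -6.5]
force: [-5.5, -0.4, 13.1]
grip_width: 0.0487
```

Request:
carry_out(plan=[{"grip": 1, "dp": [-0.0005, 0, 0.003], "rotation": [0.2, -0.2, 0]}, {"grip": 1, "dp": [-0.0005, 0, 0.003], "rotation": [0.2, -0.2, 0]}])

```text
time_s: 10.77
tool_pos: [0.5505, -0.0394, 0.0652]
tool_rot: [179.7, -0.2, -6.5]
force: [-10.9, 1.1, 29.0]
grip_width: 0.0485
```

Request:
carry_out(plan=[{"grip": 1, "dp": [-0.0005, 0, 0.003], "rotation": [0.2, -0.2, 0]}, {"grip": 1, "dp": [-0.0005, 0, 0.003], "rotation": [0.2, -0.2, 0]}])

```text
time_s: 10.93
tool_pos: [0.5506, -0.0394, 0.0652]
tool_rot: [180.0, 0.1, -6.5]
force: [-9.6, 0.6, 21.0]
grip_width: 0.049
```

The push rose evenly, then jumped (13 → 29 N) at TCP z 0.0652, against 0.0654 expected for home. It is seated, so I'll relax and lift slowly.

Request:
carry_out(plan=[{"grip": 1, "dp": [0, 0, 0], "rotation": [0, 0, 0]}, {"grip": 1, "dp": [0, 0, 0], "rotation": [0, 0, 0]}, {"grip": 1, "dp": [0, 0, 0], "rotation": [0, 0, 0]}], force=40)

```text
time_s: 11.18
tool_pos: [0.5512, -0.0398, 0.0654]
tool_rot: [180.0, -0.0, -6.5]
force: [-2.2, 0.6, 1.5]
grip_width: 0.049
```

Request:
carry_out(plan=[{"grip": 1, "dp": [0, 0, -0.003], "rotation": [0, 0, 0]}, {"grip": 1, "dp": [0, 0, -0.006], "rotation": [0, 0, 0]}, {"grip": 1, "dp": [0, 0, -0.01], "rotation": [0, 0, 0]}, {"grip": 1, "dp": [0, 0, -0.012], "rotation": [0, 0, 0]}, {"grip": 1, "dp": [0, 0, -0.01], "rotation": [0, 0, 0]}, {"grip": 1, "dp": [0, 0, -0.005], "rotation": [0, 0, 0]}, {"grip": 1, "dp": [0, 0, 0], "rotation": [0, 0, 0]}, {"grip": 1, "dp": [0, 0, 0], "rotation": [0, 0, 0]}])

```text
time_s: 11.85
tool_pos: [0.5501, -0.04, 0.1138]
tool_rot: [180.0, 0.1, -6.5]
force: [0.7, -0.4, -5.2]
grip_width: 0.0491
```

```bash
python3 - <<'E'
from h import *
st();save('scene','s4.png',(150,120,350,320),3)
C=np.mean([px2w('top',u/1.42,v/1.42,.003) for u,v in((538,271),(657,237),(697,343),(574,379))],0)
S=np.mean([px2w('scene',u/1.42,v/1.42,.003) for u,v in((104,388),(221,331),(271,403),(150,468))],0);print('mat',C,S)
E
```

```text
time_s 11.85
tool_pos [ 0.5501 -0.04    0.1138]
tool_rot [ 1.799984e+02  1.198000e-01 -6.505900e+00]
force [ 0.6518 -0.4227 -5.195 ]
grip_width 0.0491
mat [ 0.4996123  -0.27882747  0.003     ] [ 0.50574429 -0.27566861  0.003     ]
```

View pics/s4.png

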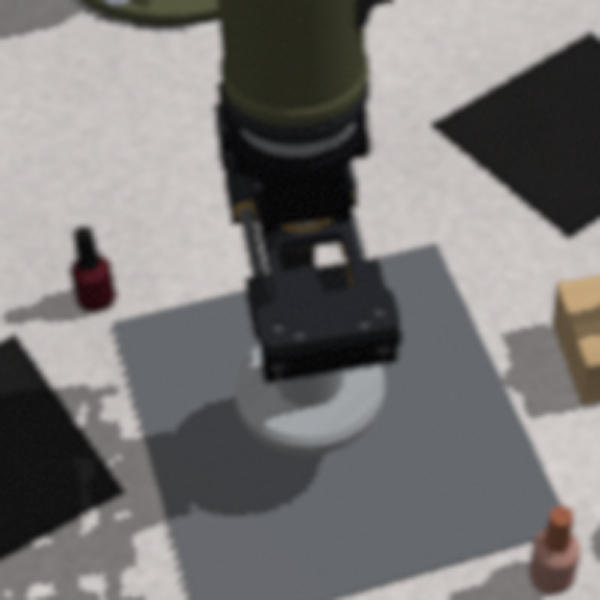

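The foot hangs from the rest, with a shadow gap and −5.2 N (rest plus foot). Moving to the mat centre at about (0.502,−0.277).

```bash
python3 - <<'E'
from h import *
plan((.5025,-.272,.114,-6.5),step=.03,grip=1)
E
```

```text
[{"grip":1,"dp":[-0.0026, 0.0295, -0.0],"rotation":[-0.0, 0.0, -0.0]},
{"grip":1,"dp":[-0.0026, 0.0295, -0.0],"rotation":[-0.0, 0.0, -0.0]},
{"grip":1,"dp":[-0.0027, 0.0295, -0.0],"rotation":[-0.0, 0.0, -0.0]},
{"grip":1,"dp":[-0.0026, 0.0295, -0.0],"rotation":[-0.0, 0.0, -0.0]},
{"grip":1,"dp":[-0.0027, 0.0295, -0.0],"rotation":[-0.0, 0.0, -0.0]},
{"grip":1,"dp":[-0.0026, 0.0295, -0.0],"rotation":[-0.0, 0.0, -0.0]},
{"grip":1,"dp":[-0.0027, 0.0295, -0.0001],"rotation":[-0.0, 0.1, -0.0]},
{"grip":1,"dp":[-0.0026, 0.0295, -0.0],"rotation":[-0.0, 0.0, -0.0]}]
```

Request:
carry_out(plan=[{"grip": 1, "dp": [-0.001, 0.015, -0.002], "rotation": [0, 0, 0]}, {"grip": 1, "dp": [-0.003, 0.028, -0.002], "rotation": [0, 0, 0]}, {"grip": 1, "dp": [-0.003, 0.03, -0.001], "rotation": [0, 0, 0]}, {"grip": 1, "dp": [-0.003, 0.03, -0.001], "rotation": [0, 0, 0]}, {"grip": 1, "dp": [-0.003, 0.03, -0.001], "rotation": [0, 0, 0]}, {"grip": 1, "dp": [-0.003, 0.03, -0.001], "rotation": [0, 0, 0]}, {"grip": 1, "dp": [-0.002, 0.025, 0], "rotation": [0, 0, 0]}, {"grip": 1, "dp": [-0.001, 0.012, 0], "rotation": [0, 0, 0]}])

```text
time_s: 12.57
tool_pos: [0.5074, -0.2368, 0.1186]
tool_rot: [-179.7, 0.3, -5.7]
force: [0.1, -1.4, -4.6]
grip_width: 0.049
```

Request:
carry_out(plan=[{"grip": 1, "dp": [0, 0, 0], "rotation": [0, 0, 0]}, {"grip": 1, "dp": [0, 0, 0], "rotation": [0, 0, 0]}, {"grip": 1, "dp": [0, 0, 0], "rotation": [0, 0, 0]}])

```text
time_s: 12.82
tool_pos: [0.5061, -0.2384, 0.1172]
tool_rot: [-179.6, 0.4, -6.0]
force: [-0.2, 0.5, -3.7]
grip_width: 0.049
```

```bash
python3 - <<'E'
from h import *
st();plan((.5025,-.2775,.08,-6.5),step=.012,grip=1)
E
```

```text
time_s 12.8167
tool_pos [ 0.5061 -0.2384  0.1172]
tool_rot [-179.6498    0.4085   -6.0157]
force [-0.2481  0.4839 -3.6574]
grip_width 0.049
[{"grip":1,"dp":[0.0002, 0.0079, 0.0074],"rotation":[-0.1, 0.1, 0.1]},
{"grip":1,"dp":[0.0002, 0.0079, 0.0074],"rotation":[-0.1, 0.1, 0.1]},
{"grip":1,"dp":[0.0001, 0.0079, 0.0074],"rotation":[-0.0, 0.1, 0.1]},
{"grip":1,"dp":[0.0002, 0.0079, 0.0074],"rotation":[-0.1, 0.1, 0.1]},
{"grip":1,"dp":[0.0001, 0.0078, 0.0075],"rotation":[-0.0, 0.0, 0.1]}]
```

Request:
carry_out(plan=[{"grip": 1, "dp": [0, 0.007, 0.006], "rotation": [-0.1, 0.1, 0.1]}, {"grip": 1, "dp": [0, 0.008, 0.007], "rotation": [-0.1, 0.1, 0.1]}, {"grip": 1, "dp": [0, 0.008, 0.007], "rotation": [-0.1, 0.1, 0.1]}, {"grip": 1, "dp": [0, 0.008, 0.007], "rotation": [0, 0, 0]}, {"grip": 1, "dp": [0, 0.004, 0.004], "rotation": [0, 0, 0]}, {"grip": 1, "dp": [0, 0, 0], "rotation": [0, 0, 0]}, {"grip": 1, "dp": [0, 0, 0], "rotation": [0, 0, 0]}, {"grip": 1, "dp": [0, 0, 0], "rotation": [0, 0, 0]}])

```text
time_s: 13.48
tool_pos: [0.5037, -0.2686, 0.081]
tool_rot: [-179.7, 0.2, -5.8]
force: [0.2, -0.1, -4.0]
grip_width: 0.049
```

```bash
python3 - <<'E'
from h import *
st();plan((.5025,-.2775,.072,-6.5),step=.01,grip=1)
E
```

```text
time_s 13.4833
tool_pos [ 0.5037 -0.2686  0.081 ]
tool_rot [-179.7286    0.1919   -5.7535]
force [ 0.2214 -0.1462 -3.9804]
grip_width 0.049
[{"grip":1,"dp":[-0.0001, 0.0045, 0.0045],"rotation":[-0.1, 0.1, 0.4]},
{"grip":1,"dp":[-0.0001, 0.0045, 0.0044],"rotation":[-0.2, 0.1, 0.3]}]
```

Request:
carry_out(plan=[{"grip": 1, "dp": [0, 0.005, 0.003], "rotation": [-0.2, 0.1, 0.1]}, {"grip": 1, "dp": [0, 0.004, 0.003], "rotation": [-0.1, 0.1, 0]}, {"grip": 1, "dp": [0, 0, 0.002], "rotation": [0, 0, 0]}, {"grip": 1, "dp": [0, 0, 0], "rotation": [0, 0, 0]}, {"grip": 1, "dp": [0, 0, 0], "rotation": [0, 0, 0]}])

```text
time_s: 13.9
tool_pos: [0.5035, -0.2782, 0.0731]
tool_rot: [179.9, -0.1, -5.8]
force: [-0.2, -0.0, -4.9]
grip_width: 0.0491
```

Request:
carry_out(plan=[{"grip": 1, "dp": [0, 0, 0.002], "rotation": [0, 0, 0]}, {"grip": 1, "dp": [0, 0, 0.001], "rotation": [0, 0, 0]}, {"grip": 1, "dp": [0, 0, 0], "rotation": [0, 0, 0]}, {"grip": 1, "dp": [0, 0, 0], "rotation": [0, 0, 0]}])

```text
time_s: 14.23
tool_pos: [0.5039, -0.2778, 0.0701]
tool_rot: [179.9, -0.2, -5.8]
force: [0.5, 0.8, -4.4]
grip_width: 0.049
```

Request:
carry_out(plan=[{"grip": 1, "dp": [0, 0, 0.0015], "rotation": [0, -0.1, 0]}, {"grip": 1, "dp": [0, 0, 0.001], "rotation": [0, 0, 0]}, {"grip": 1, "dp": [0, 0, 0], "rotation": [0, 0, 0]}, {"grip": 1, "dp": [0, 0, 0], "rotation": [0, 0, 0]}])

```text
time_s: 14.57
tool_pos: [0.5041, -0.2776, 0.0675]
tool_rot: [179.9, -0.1, -5.8]
force: [-0.5, 0.0, -4.1]
grip_width: 0.0489
```

Request:
carry_out(plan=[{"grip": 1, "dp": [0, 0, 0.001], "rotation": [0, 0, 0]}, {"grip": 1, "dp": [0, 0, 0.001], "rotation": [0, 0, 0]}, {"grip": 1, "dp": [0, 0, 0], "rotation": [0, 0, 0]}])

```text
time_s: 14.82
tool_pos: [0.5044, -0.2778, 0.0666]
tool_rot: [179.9, -0.1, -5.8]
force: [-0.4, -0.1, -4.4]
grip_width: 0.0488
```

Request:
carry_out(plan=[{"grip": 1, "dp": [0, 0, 0.001], "rotation": [0, 0, 0]}, {"grip": 1, "dp": [0, 0, 0.001], "rotation": [0, 0, 0]}, {"grip": 1, "dp": [0, 0, 0], "rotation": [0, 0, 0]}])

```text
time_s: 15.07
tool_pos: [0.5048, -0.278, 0.0665]
tool_rot: [179.8, -0.1, -5.8]
force: [0.1, 0.6, -5.0]
grip_width: 0.0488
```

Request:
carry_out(plan=[{"grip": 1, "dp": [0, 0, 0.001], "rotation": [0, 0, 0]}, {"grip": 1, "dp": [0, 0, 0.0015], "rotation": [0, 0, 0]}])

```text
time_s: 15.23
tool_pos: [0.5051, -0.2782, 0.0663]
tool_rot: [179.7, -0.1, -5.8]
force: [-6.1, 3.2, 14.1]
grip_width: 0.0491
```

The foot is on the mat, with contact at z 0.0663. Relaxing, then opening.

Request:
carry_out(plan=[{"grip": 1, "dp": [0, 0, 0], "rotation": [0, 0, 0]}, {"grip": 1, "dp": [0, 0, 0], "rotation": [0, 0, 0]}, {"grip": 0, "dp": [0, 0, 0], "rotation": [0, 0, 0]}, {"grip": 0, "dp": [0, 0, 0], "rotation": [0, 0, 0]}, {"grip": 0, "dp": [0, 0, 0], "rotation": [0, 0, 0]}, {"grip": 0, "dp": [0, 0, 0], "rotation": [0, 0, 0]}, {"grip": 0, "dp": [0, 0, 0], "rotation": [0, 0, 0]}, {"grip": 0, "dp": [0, 0, 0], "rotation": [0, 0, 0]}])

```text
time_s: 15.9
tool_pos: [0.5076, -0.2795, 0.0672]
tool_rot: [179.6, -0.5, -5.8]
force: [-0.2, -0.1, 0.6]
grip_width: 0.0808
```

Request:
carry_out(plan=[{"grip": 0, "dp": [0, 0, -0.005], "rotation": [0, 0, 0]}, {"grip": 0, "dp": [0, 0, -0.01], "rotation": [0, 0, 0]}, {"grip": 0, "dp": [0, 0, -0.015], "rotation": [0, 0, 0]}, {"grip": 0, "dp": [0, 0, -0.02], "rotation": [0, 0, 0]}, {"grip": 0, "dp": [0, 0, -0.03], "rotation": [0, 0, 0]}, {"grip": 0, "dp": [0, 0, -0.03], "rotation": [0, 0, 0]}, {"grip": 0, "dp": [0, 0, -0.02], "rotation": [0, 0, 0]}, {"grip": 0, "dp": [0, 0, 0], "rotation": [0, 0, 0]}])

```text
time_s: 16.57
tool_pos: [0.5062, -0.2775, 0.2068]
tool_rot: [179.7, -0.4, -5.7]
force: [0.5, 0.7, 1.4]
grip_width: 0.0873
```

Request:
carry_out(plan=[{"grip": 0, "dp": [0, 0.02, 0], "rotation": [0, 0, 0]}, {"grip": 0, "dp": [0, 0.035, 0], "rotation": [0, 0, 0]}, {"grip": 0, "dp": [0, 0.035, 0], "rotation": [0, 0, 0]}, {"grip": 0, "dp": [0, 0.02, 0], "rotation": [0, 0, 0]}, {"grip": 0, "dp": [0, 0, 0], "rotation": [0, 0, 0]}, {"grip": 0, "dp": [0, 0, 0], "rotation": [0, 0, 0]}])

```text
time_s: 17.07
tool_pos: [0.4976, -0.3887, 0.2131]
tool_rot: [179.5, -0.8, -5.3]
force: [0.3, 1.0, -0.2]
grip_width: 0.0867
```

```bash
python3 - <<'E'
from h import *
st();p=env.camera_params('wrist');save('wrist','w5.png');save('scene','s5.png');save('top','t5.png')
print('cush',w2px('wrist',[.505,-.278,.109],p),'foot',w2px('wrist',[.505,-.278,.003],p))
W,S,T=[cv2.imread(f'pics/raw_{f}.png') for f in('w5','s5','t5')]
R=lambda i,w,h:cv2.resize(i,(w,h),interpolation=cv2.INTER_CUBIC)
cv2.imwrite('pics/c5.png',np.vstack([np.hstack([R(W[:280],400,200),R(S[200:350,50:200],400,400)[:200]*0+R(S[215:335,40:280],400,200)]),np.hstack([R(T,400,300),R(S,400,300)])]))
cv2.imwrite('pics/c6.png',np.hstack([R(W[0:250,150:400],400,400),R(S[200:340,50:190],400,400)]))
E
```

```text
time_s 17.0667
tool_pos [ 0.4976 -0.3887  0.2131]
tool_rot [179.4675  -0.8237  -5.3373]
force [ 0.2768  1.038  -0.243 ]
grip_width 0.0867
cush (np.float64(269.80651735570734), np.float64(71.9284557805369)) foot (np.float64(270.3829210622554), np.float64(80.4324039509499))
```

View pics/c5.png

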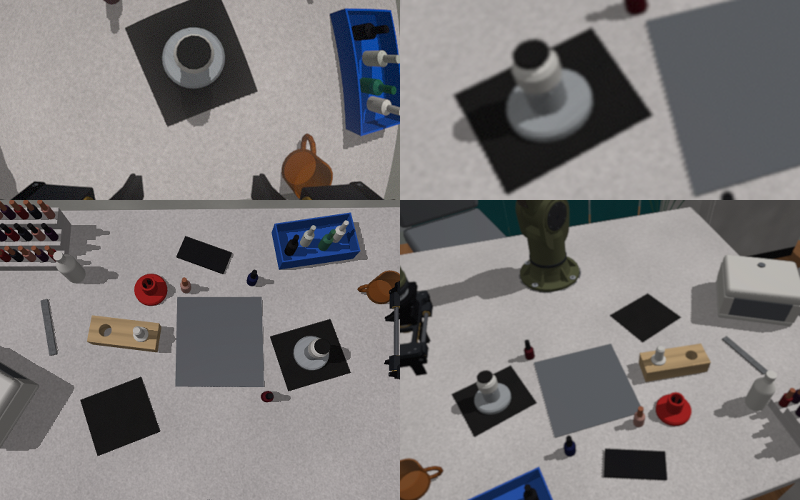

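View pics/c6.png

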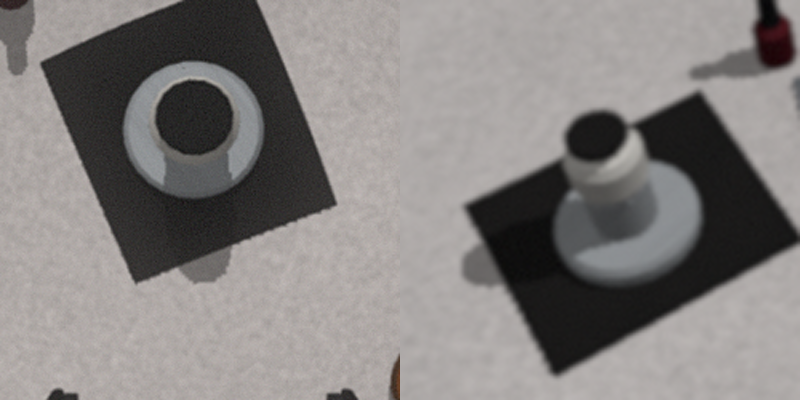

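The assembly stands upright and whole at mid-mat, clear of the gripper. The three bottles and the buffer are where they were. Handing in.

```bash
python3 -c "
from cell import env
print(env.sign_off())"
```

```text
the job is handed in; nothing more can be done
None
```

The finger rest is seated in the steel foot, and the assembly stands upright near the middle of the right-hand mat. I handed the job in at about 17 s; no verdict was reported.

- **Seating:** I gripped the rest by its head, lifted it from the rack and pressed it into the socket where the foot stood. The push grew evenly to about 15 N. It then stopped dead with the tool at z 0.0652 m, against 0.0654 m expected for home.
- **Lift:** I raised the assembly by the head alone. The foot hung from the shank, and the wrist read about 5 N, roughly the weight of both parts.
- **Placing:** It stands at about (0.505, −0.278); I measured the mat's centre at about (0.502, −0.277). The last pictures show it upright with the gripper clear. The three bottles and the buffer look unmoved and are standing.

**Checks that disagreed or were borderline:**
- When the shoulder met the rim, the wrist force briefly read 29 N, about 31 N on the foot with the rest's weight added. That is right at the 30 N limit.
- A sideways force of up to 11 N built up during pressing and vanished when I relaxed.
- The fixed cameras differed by up to 8 mm on the socket's position, so I used the wrist camera.

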